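# Set a panel blank to its saw line and clamp it

### The job

Get the aluminium panel blank ready for sawing: with pushes of the fingertips, never lifting it off the ledge, slide it back flat against the wooden fence and along the ledge to the right until its hatched end hangs out over the steel-faced right end and the dark saw line stands right above that end. Then press the red clamp lever over towards the front and down until it lies nearly level, so that the panel stays clamped there. Leave the marker, the solder spool and the black heat sink alone.

Things in the scene. Friction and masses are not known exactly. Their poses are not given: they have to be found in the camera images.
- sawing_board: Wooden sawing board fixed to the table. Axes: x from the robot side to the fence, y left along the ledge, z up; origin under the ledge's middle, at table height. Ledge: flat, 50 mm high, x -30..30, y -75..75 mm, right end steel-faced. Plywood base 12 mm thick: x -78..47, y -75..75 mm; beyond its ends only table.
- fence_face (a point): Middle of the fence's front face, at ledge height (board x +30 mm, y 0, 50 mm up; axes as the board's). The darker wooden fence runs along the whole ledge, 12 mm higher than it. The panel's back edge must lie along this face; the panel's centre is then at board x -5 mm.
- ledge_end (a point): Middle of the top edge of the ledge's right, steel-faced end (board x 0, y -75 mm, 50 mm up; axes as the board's). The saw line must stand above this edge; the panel's centre is then at board y -20 mm.
- panel: Aluminium front panel, 70 mm (own x) by 200 mm (own y), 4 mm thick, with a window and holes, 0.16 kg, loose, flat on the ledge off the fence and a little askew. Origin: centre of its underside. Its front edge always juts out in front of the ledge and its left end beyond the ledge's left end, so a fingertip outside the ledge, reaching below the plate, can push either edge.
- saw_line (a point): Middle of the dark saw line drawn straight across the panel's top, 45 mm from its right (own -y) end, which is hatched in red; panel y -55 mm. Axes as the panel's.
- clamp_lever (a joint): Clamp lever angle, rad: 0 upright, growing as it swings towards the robot side (board -x) and down, stop at 1.52, nearly level. Arm with a red grip, end 90 mm from the pin. Below 0.9 its cam is clear of the panel; from about 1.0 it presses the panel down and draws it to the fence; dead centre 1.40. It stays where it is left (friction 0.09 N m); near the end it takes some 6 N at the grip.
- lever_pin (a point): Middle of the lever's pin, along board y, at board x +22, y -50 mm, 72 mm above the table. The steel bracket round it on the fence spans board x +10..47, y -65..-35 mm, up to 88 mm above the table.
- lever_grip (a point): Point on the axis of the red grip, 80 mm from the pin and 10 mm short of the grip's end; the grip is 19 mm thick here. Its z axis points along the lever, away from the pin.
- marker: White and black marker pen, 135 mm long, 17 mm thick, lying on the table in front of the board. Leave alone.
- solder_spool: Blue solder spool, 57 mm wide, 42 mm tall, standing on the table behind the board's fence. Leave alone.
- heatsink: Small black finned heat sink, 30 x 35 x 20 mm, on the table behind the board's fence. Leave alone.
Mind the look-alikes: they are no part of the job. Several things have the shape of the panel; the one meant has the colours described above.

How it is judged:
On the way:
1. the panel lies flush with the fence with its saw line at the ledge's right end, while the clamp is still open (y of saw_line in the frame of sawing_board between -0.08 and -0.07 m and x of panel in the frame of sawing_board above -0.0085 m and angle between the x axis of panel and the x axis of sawing_board, either way round below 0.035 rad and z of panel in the frame of sawing_board between 0.046 and 0.054 m and value of joint clamp_lever below 0.9 rad), for 0.2 s.
At the end, for the whole second after the job is handed in: The panel rests flat on the ledge, flush with the fence (its centre within 3.5 mm of flush, 0.035 rad), its saw line within 5 mm of the ledge's right end; the clamp lever is down past 1.38 rad; the panel is still; marker, spool and heat sink within 15 mm of where they were (y of saw_line in the frame of sawing_board between -0.08 and -0.07 m and x of panel in the frame of sawing_board above -0.0085 m and angle between the x axis of panel and the x axis of sawing_board, either way round below 0.035 rad and z of panel in the frame of sawing_board between 0.046 and 0.054 m and value of joint clamp_lever above 1.38 rad and linear speed of panel below 0.01 m/s and angular speed of panel below 0.1 rad/s and distance of each of marker, solder_spool, heatsink from where it was at the start of the episode below 0.015 m); the robot touches nothing.
It fails at once if the panel is lifted off the ledge or falls from it (z of panel in the frame of sawing_board above 0.065 m or z of panel in the frame of sawing_board below 0.035 m).
It fails at once if the panel is tipped up (angle between panel's own z axis and vertical above 0.2 rad).
It fails at once if the marker is disturbed (distance of marker from where it was at the start of the episode above 0.015 m).
It fails at once if the solder spool is disturbed (distance of solder_spool from where it was at the start of the episode above 0.015 m).
It fails at once if the heat sink is disturbed (distance of heatsink from where it was at the start of the episode above 0.015 m).
It also fails if it takes over 64 s, if anything falls off the work surface, if the arm or the gripper's body presses on something with over 40 N, if the wrist force passes 120 N, or if a joint passes its speed limit or range.

### The arm

A 6-joint arm with a two-finger parallel gripper is mounted at the origin on the work surface; the furniture and walls round the work are solid. World frame = base frame: x ahead of the robot, y to its left, z up, the work surface at z = 0. Lengths are in m, angles in rad, forces in N, time in s.
With the tool pointing down it reaches from about 0.25 to 0.725 m from the base axis. Payload 4 kg.
Tool frame: the origin (TCP) lies midway between the tips of the shut fingers; the grasp point (between the pads) lies 19 mm behind it; z points along the fingers, y is the line along which they close (so a half turn about z gives the same grasp; the last joint's range is limited). The gripper opens to 85 mm and grips with 20 to 120 N. Pads are 22 mm wide; open, the fingers measure 114 mm over their backs; the gripper's body (76 mm by 85 mm) begins 54 mm behind the grasp point. The pads swing forward as they close: fully open they stand 13 mm farther back than shut.
Start: joints at [-1.329, 0.241, 0.005, 1.335, 0, 1.571], TCP at [0.12, -0.485, 0.231] pointing down, gripper open.
Joint ranges: [-2.72, 2.72], [-1.05, 1.87], [-1.09, 1.28], [-1.99, 2.15], [-1.42, 1.44], [-3.14, 3.14]. Speed limits (rad/s): [2.79, 2.79, 3.14, 3.14, 3.14, 3.14].

### API

Orientations are given as a rotation vector (axis times angle).
In Python, from cell import * gives the robot as it stands.
- The arm moves only by the tool move_arm, never from a script. Its argument "motion" is a list of rows, each a list of 3 entries, a list of its own where there are three numbers: the shift along the world's x, y, z in units of 40 mm (1.0 is 40 mm), then the turn, a rotation vector about the world's x, y, z in units of 5 degrees (1.0 is 5 degrees), then the finger opening in mm, from 0 to 85.4. A call has 1 to 20 rows; each row shifts and turns the commanded pose from where the row before left it; what a row does not reach is not made up. A row lasts 1/10 s, in which the tool goes at most 50 mm and 8.59 degrees, less where a joint would pass 70% of its speed; a pose out of reach is approached as far as the arm can. A call is refused whole if a number of a shift passes 1 or a number of a turn 1, either way. A call with a gripper value outside its range is refused whole. The fingers move at their own pace and stop on an object; "newtons" is the grip in N (left out, the last holds). Time passes only in rows, so rows that do not move let the fingers close. It gives the time, the measured TCP pose, the force, the opening and the grip force at its end, in the units of the state.
- sense(): the state, without advancing time (a new reading comes with each control period).
- snapshot(name): name is "side" or "top"; returns (picture, depth): 400x640x3 uint8, blue, green, red; 400x640 float32, m along the optical axis (not along the pixel's ray), 0 where there is no reading.
- camera_model(name): a dict with "fovy" (degrees; the focal length in pixels is half the picture's height over the tangent of half this angle, whatever the lens; pixels are square), "cx", "cy" (the principal point, pixels), "origin" and "attitude" of the camera in the world. Camera axes: x right, y down, z forward; pixel columns grow to the right and rows downward; lengths in m; the calibration is good to about 2 mm. A picture is of the moment at which its call begins. camera_model takes no time and is no camera call.
- hand_in(): hands the job in; it is judged then, once.
Trained networks look in the newest picture that a camera, given by its name, has taken for a name from the list of things; names that differ only in an ending like _2 or _b are one class to them, and where a whole thing is asked for, a point or a joint stands for the part that bears it (a point fixed in the world has none). Each returns a list of dicts, best first, with "p" (0 to 1); they miss things now and then, are a little off and sometimes report something else, mostly with a low value. They report only what shows in the picture. A call takes as long as a camera call. They do not tell look-alikes from the thing itself.
- recognise(target, camera): "xyz" ([x, y, z] in m, in world coordinates, good to about 4 mm: the middle of the surface that is visible of it).
The state is a dict: "t": time; "qpos": joint angles; "qvel": joint speeds; "effort": joint torques, N m; "tcp_pos": TCP position; "tcp_rot": TCP orientation; "contact_force": force on the tool from outside, world axes, zero at the start; "torque": the same for the moment, N m; "grip_width": finger opening in m; "finger_force": force on a finger pad.
Only numpy, scipy, OpenCV 4.12 (cv2) and the standard library are available. Lean on these libraries where they do the work, as an engineer would, in place of code of your own. Each camera call takes 0.05 s, during which the arm holds its last target. There are 200 camera calls.

## Working session

There is one attempt and no reset: what is moved stays moved. The work goes in short steps, Python scripts to look and compute and a tool call to move; the robot and the scene stay as the last step left them, time stands still between calls to the robot, and variables do not carry over. Pictures are saved under pics/ and viewed, at most 10 in all, crops included, and the job is handed in when it is done.

Besides the shell and the picture viewer there is one more tool, called after "Emit:" in YAML: its name, and indented under it one key for each argument. move_arm: Moves the arm, as the interface text tells. Its arguments: {"type":"object","properties":{"motion":{"type":"array"},"newtons":{"type":"number"}},"required":["motion"]}

```bash
mkdir -p pics; ls
cat > h.py <<'E'
from cell import *
import numpy as np, cv2
def K(n):
    m=camera_model(n); f=200/np.tan(np.radians(m["fovy"])/2); return m,f
def R(m):
    a=np.array(m["attitude"],float)
    return a if a.shape==(3,3) else cv2.Rodrigues(a)[0]
def cloud(n,d):
    m,f=K(n); v,u=np.mgrid[0:400,0:640]
    p=np.stack([(u-m["cx"])/f*d,(v-m["cy"])/f*d,d],-1)
    return p@R(m).T+np.array(m["origin"])
E
python3 - <<'E'
from h import *
for n in("side","top"):
    p,d=snapshot(n); cv2.imwrite(f"pics/{n}0.png",p); np.savez(f"{n}0.npz",p=p,d=d); print(n,camera_model(n))
    for t in("sawing_board","panel","saw_line","clamp_lever","lever_grip","lever_pin","marker","solder_spool","heatsink"):
        print(t,[(np.round(r["xyz"],3),round(r["p"],2)) for r in recognise(t,n)])
s=sense();print(s["t"],s["tcp_pos"],s["tcp_rot"],s["grip_width"])
E
```

```text
pics
side {'fovy': 51.22401740050452, 'cx': 326.14343013296354, 'cy': 204.23944767172418, 'origin': array([ 0.44354356, -1.18695166,  0.45129555]), 'attitude': array([-1.92990689, -0.07368143,  0.02041442])}
sawing_board [(array([ 0.518, -0.402,  0.042]), 0.93)]
panel [(array([ 0.505, -0.319,  0.05 ]), 0.95), (array([ 0.19 , -0.367,  0.002]), 0.55)]
saw_line [(array([ 0.194, -0.37 ,  0.006]), 0.74), (array([ 0.501, -0.318,  0.056]), 0.65)]
clamp_lever [(array([ 0.497, -0.392,  0.13 ]), 0.78), (array([ 0.518, -0.402,  0.042]), 0.15)]
lever_grip [(array([ 0.492, -0.39 ,  0.122]), 0.65)]
lever_pin [(array([ 0.516, -0.399,  0.038]), 0.69)]
marker [(array([ 0.415, -0.315,  0.01 ]), 0.47)]
solder_spool [(array([ 0.591, -0.415,  0.031]), 0.55), (array([ 0.502, -0.312,  0.056]), 0.38)]
heatsink []
top {'fovy': 47.22700188428431, 'cx': 326.59681052672846, 'cy': 198.24269367327037, 'origin': array([ 0.30359024, -0.3159891 ,  0.99651318]), 'attitude': array([-2.18302893,  2.14818365, -0.10665123])}
sawing_board [(array([ 0.511, -0.342,  0.051]), 0.91), (array([ 0.592, -0.399,  0.04 ]), 0.38)]
panel [(array([ 0.189, -0.359,  0.004]), 0.65), (array([ 0.518, -0.309,  0.052]), 0.56), (array([ 0.425, -0.297,  0.015]), 0.33)]
saw_line [(array([ 0.514, -0.311,  0.053]), 0.82), (array([ 0.193, -0.361,  0.005]), 0.69)]
clamp_lever [(array([ 0.5  , -0.388,  0.125]), 0.61)]
lever_grip [(array([ 0.498, -0.389,  0.127]), 0.43)]
lever_pin [(array([ 0.514, -0.347,  0.051]), 0.88)]
marker [(array([ 0.424, -0.295,  0.018]), 0.79)]
solder_spool [(array([ 0.594, -0.398,  0.04 ]), 0.96), (array([ 0.516, -0.309,  0.051]), 0.16)]
heatsink [(array([ 0.612, -0.341,  0.004]), 0.57)]
1.0 [ 0.11971734 -0.48545097  0.23129702] [-3.11864041e+00 -3.78946093e-01  8.11932329e-05] 0.08517528760893991
```

View pics/top0.png

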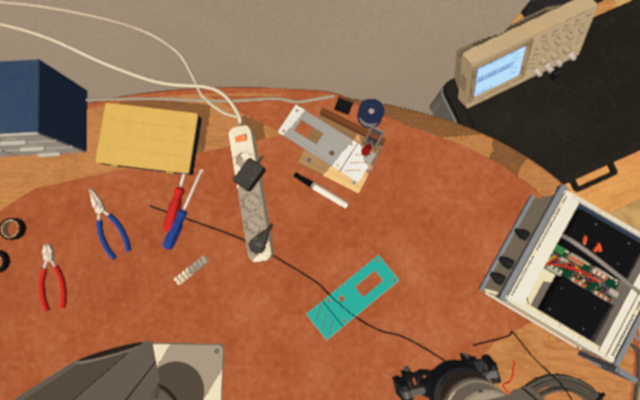

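View pics/side0.png

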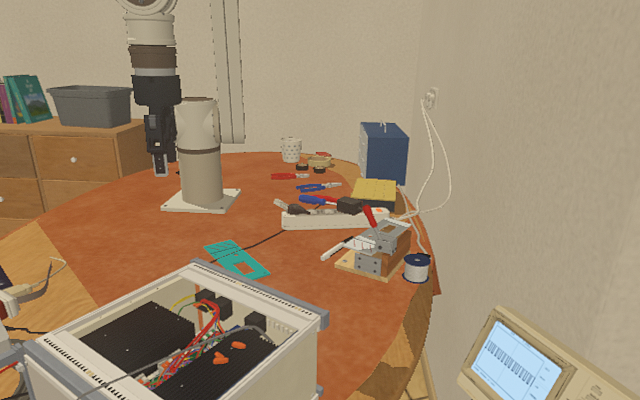

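The top view shows the board at about px (330,150), yawed about -28°, with the panel at (285..375, 115..170). The teal look-alike is at (350,297). I'll zoom in to get exact edges.

Run:
```python
from h import *
z=np.load("top0.npz");p=z["p"];c=p[85:205,265:405]
cv2.imwrite("pics/topc.png",cv2.resize(c,None,fx=5,fy=5,interpolation=cv2.INTER_CUBIC))
z2=np.load("side0.npz");c=z2["p"][195:295,310:440]
cv2.imwrite("pics/sidec.png",cv2.resize(c,None,fx=6,fy=6,interpolation=cv2.INTER_CUBIC))
w=cloud("top",z["d"])
print(np.round(w[90:200:6,270:400:8,2]*1000).astype(int))
```

```text
[[  -4    0   -3   -1   -5   -5 -373 -375 -370 -374 -367 -372 -372 -367
  -367 -365 -361]
 [  -3   -1    0   -4   -1    1    0    8   -1   -1 -423 -432 -425 -420
  -425 -421 -418]
 [   0   -2   -1    7    4   -2    1    1    2   15   16   -2   40   39
  -478 -477 -476]
 [   2   -2    2   52    0    0    0    0   13   17   22   39   41   45
    40   -1    0]
 [  -1    1    0   50   52   53    0   61   58    2    1   39   41   41
    41    0    1]
 [   2   -2   53   56   50   54   56   53  997   62   -2    1   42   44
    -2    0    0]
 [   0    0   51   53   -1   -4   51   54   50   51   62   59    2   -2
    -3    2   -4]
 [   2   55   51   52   -2   49   50   54   54   51   46   59   61   65
    84    0   -1]
 [   0    3    0   56   52   51   52   52   53   59   48   51   87   63
    62    1   -1]
 [  -1    1   -1    0   53   57   51   55   53   53   50   52  116   78
    61   -1   -2]
 [   1   -3   -2   -2   -4   54   54   55   52   54   55   56  150   62
    -2    2   -2]
 [  -3   -3   -1    0   15   11   54   52   53   55   54   54   51   53
     1    0   -3]
 [  -1    1    1    0   13    9   10   52   55   54   51   51   55   51
     1    1   -1]
 [   0    1    3   -2   -1    6   10    9   12   52   54   53   53    3
    -1    0    0]
 [  -2    2   -1   14    0    3   -1    9   11   13   51   55   11   -3
     4   -2   -1]
 [   1   -1    3    3   13   16   -2   -4   10   12   12   52    0    0
    -1    0    1]
 [ 997   -2   -1    0   -4   17   13    0   -2    0   10    9    0    1
     1    0    0]
 [  -3    2   -3   -2    0    0   12   14   -3   -1   -2   14    1  997
     0   -2   -2]
 [   0    1    2   -3   -5   -1    0    0   14    0    0    0    2   -2
     3    1    2]]
```

View pics/topc.png

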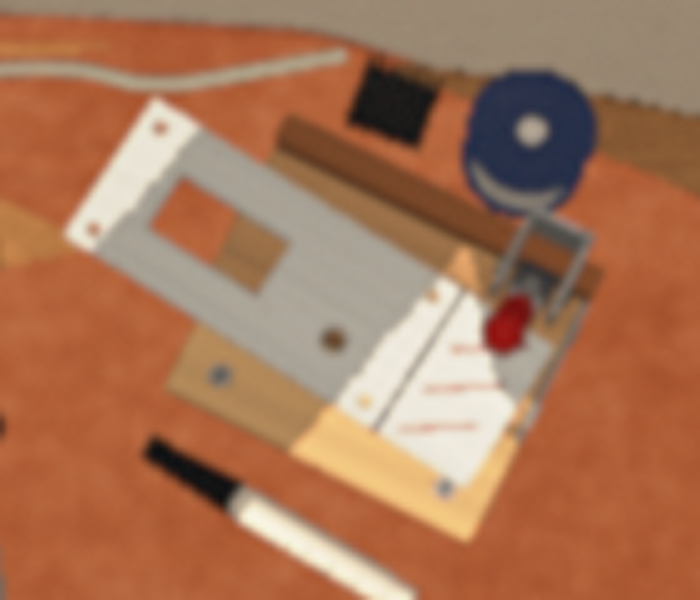

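View pics/sidec.png

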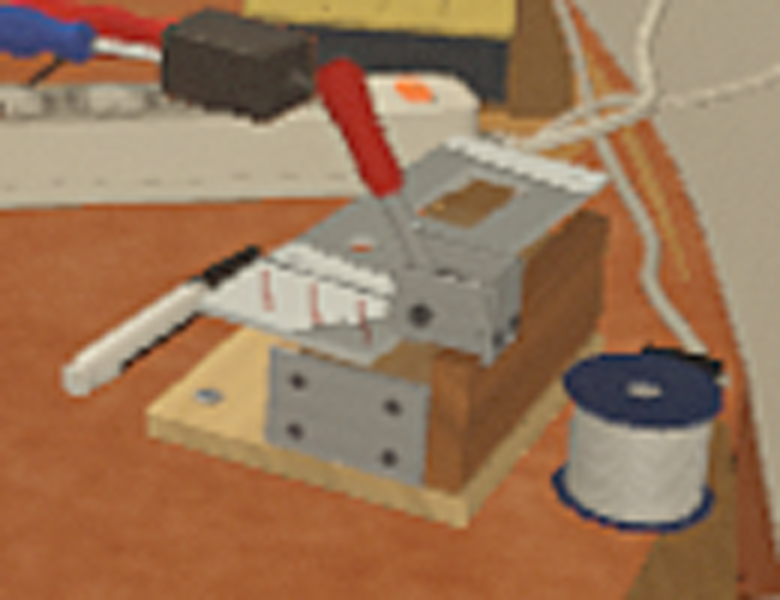

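The crops show the base corners at crop px (468,542) and (166,388), and the fence back corners at (292,117) and (602,268). The panel corners are at (157,97), (65,237) and (465,488), and the saw line runs (465,290)-(375,432). The red lever is tilted a little forward. Next I'll fit poses from these.

```bash
cat >> h.py <<'E'
def px2w(n,u,v,z):
    m,f=K(n); r=R(m)@np.array([(u-m["cx"])/f,(v-m["cy"])/f,1]); o=np.array(m["origin"])
    return (o+r*(z-o[2])/r[2])[:2]
def crop(x,y,z,s=5,ox=265,oy=85): return px2w("top",(x+.5)/s-.5+ox,(y+.5)/s-.5+oy,z)
def fit(L,W):
    L=np.array(L,float);W=np.array(W);a=L-L.mean(0);b=W-W.mean(0)
    th=np.arctan2((a[:,0]*b[:,1]-a[:,1]*b[:,0]).sum(),(a*b).sum())
    Rm=np.array([[np.cos(th),-np.sin(th)],[np.sin(th),np.cos(th)]]);t=W.mean(0)-Rm@L.mean(0)
    return th,t,(L@Rm.T+t-W)*1000
def rot(th): return np.array([[np.cos(th),-np.sin(th)],[np.sin(th),np.cos(th)]])
E
python3 - <<'E'
from h import *
b=fit([(-.078,-.075),(-.078,.075),(.047,.075),(.047,-.075)],[crop(468,542,.012),crop(166,388,.012),crop(292,117,.062),crop(602,268,.062)])
print("board",b)
p=fit([(.035,.1),(-.035,.1),(-.035,-.1),(.035,-.055),(-.035,-.055)],[crop(157,97,.054),crop(65,237,.054),crop(465,488,.054),crop(465,290,.054),crop(375,432,.054)])
print("panel",p)
B=lambda x,y:rot(b[0])@np.array([x,y])+b[1]
q=rot(b[0]).T@(p[1]-b[1]);print("panel in board",q,np.degrees(p[0]-b[0]))
# depth-based fit of panel top: points at z 47..60
z=np.load("top0.npz");w=cloud("top",z["d"])
for n in("top","side"):
    zz=np.load(n+"0.npz");w=cloud(n,zz["d"])[zz["d"]>0]
    l=(w[:,:2]-b[1])@rot(b[0])
    # steel/base right end / fence profile
    k=(abs(l[:,1])<.07)&(l[:,0]>.0)&(l[:,0]<.07)
    f=k&(w[:,2]>.058)&(w[:,2]<.067)&(l[:,1]>-.02);print(n,"fence top x range",np.percentile(l[f,0],[2,50,98]),np.median(w[f,2]) ,f.sum())
    f=(w[:,2]>.008)&(w[:,2]<.016)&(l[:,0]<-.03)&(l[:,0]>-.1)&(abs(l[:,1])<.09);print("base x,y",np.percentile(l[f],[1,99],axis=0).round(3),np.median(w[f,2]))
    f=(w[:,2]>.1)&(abs(l[:,0])<.1)&(abs(l[:,1]+.05)<.03)
    print("lever",f.sum(),[ (h,np.median(np.c_[l,w[:,2]][f&(abs(w[:,2]-h)<.006)],axis=0).round(3)) for h in(.1,.11,.12,.13,.14,.15,.16)])
for nm,x,y in[("marker front/tip",0,0)]:pass
print("marker",crop(150,447,.0085),crop(405,600,.0085), "in board",[rot(b[0]).T@(crop(*m,.0085)-b[1]) for m in((150,447),(405,600))])
print("targets: panel centre",B(-.005,-.02),"left end",B(-.005,.08))
E
```

```text
board (np.float64(-0.4534493752755415), array([ 0.51935863, -0.34514699]), array([[-2.08565326, -0.18725479],
       [-1.94495814,  2.28755213],
       [ 3.58513219,  1.31093609],
       [ 0.44547922, -3.41123343]]))
panel (np.float64(-0.5537601285000195), array([ 0.5182974 , -0.30814863]), array([[-0.51979873,  0.67295862],
       [ 1.03429938,  0.16971517],
       [-0.2053008 , -0.69494022],
       [-0.80551126, -0.0122023 ],
       [ 0.49631141, -0.13553127]]))
panel in board [-0.01716181  0.03279446] -5.747382799540905
top fence top x range [0.03179653 0.03846147 0.04561422] 0.06115600694071843 283
base x,y [[-0.099 -0.073]
 [-0.035  0.074]] 0.011348800227758749
lever 99 [(0.1, array([ 0.011, -0.05 ,  0.102])), (0.11, array([ 0.003, -0.044,  0.116])), (0.12, array([ 0.001, -0.05 ,  0.122])), (0.13, array([-0.002, -0.049,  0.128])), (0.14, array([-0.016, -0.05 ,  0.144])), (0.15, array([-0.018, -0.049,  0.148])), (0.16, array([nan, nan, nan]))]
side fence top x range [0.03390547 0.04174767 0.04757975] 0.05964271199490928 93
base x,y [[-0.1   -0.074]
 [-0.032  0.064]] 0.00993904600431178
lever 185 [(0.1, array([ 0.008, -0.051,  0.104])), (0.11, array([ 0.005, -0.052,  0.111])), (0.12, array([ 0.   , -0.053,  0.119])), (0.13, array([-0.006, -0.053,  0.131])), (0.14, array([-0.011, -0.054,  0.14 ])), (0.15, array([-0.014, -0.053,  0.147])), (0.16, array([nan, nan, nan]))]
marker [ 0.45845525 -0.2392016 ] [ 0.39313647 -0.35136155] in board [array([-0.10115996,  0.06855882]), array([-0.11074392, -0.06088053])]
targets: panel centre [ 0.50610254 -0.36093547] left end [ 0.54990944 -0.27104133]
  return _methods._mean(a, axis=axis, dtype=dtype,
  ret = um.true_divide(
```

```bash
cat >> h.py <<'E'
TH=-0.4534; O=np.array([.5194,-.3451])
def tcp():
    s=sense(); p=np.array(s["tcp_pos"]); l=rot(TH).T@(p[:2]-O); Rm=cv2.Rodrigues(np.array(s["tcp_rot"]))[0]
    f=np.array(s["contact_force"]); fb=np.r_[rot(TH).T@f[:2],f[2]]
    print("t %.2f board xyz"%s["t"],(np.r_[l,p[2]]*1000).round(1),"yaw err deg %.2f"%np.degrees(np.arctan2(Rm[1,0],Rm[0,0])-TH),"tilt",Rm[:,2].round(3),"F board",fb.round(1),"w",round(s["grip_width"],4)); return p
def to(x,y,z):
    p=tcp(); g=np.r_[rot(TH)@np.array([x,y])+O,z]; print("to",(x,y,z),"units",((g-p)/.04).round(2),"mm",((g-p)*1000).round(1))
E
python3 - <<'E'
from h import *
w=np.concatenate([cloud(n,np.load(n+"0.npz")["d"])[np.load(n+"0.npz")["d"]>0] for n in("top","side")])
l=(w[:,:2]-O)@rot(TH)
print("     y: ",list(range(220,-130,-20)))
for x in range(100,-161,-20):
    print("x%5d"%x,[ (lambda k: int(1000*np.percentile(w[k,2],97)) if k.sum()>2 else -1)((abs(l[:,0]*1000-x)<10)&(abs(l[:,1]*1000-y)<10)&(w[:,2]<.3)) for y in range(220,-130,-20)])
to(-.085,.005,.22); to(-.085,.005,.036)
print("unit board x",rot(TH)[:,0],"y",rot(TH)[:,1])
E
```

```text
y:  [220, 200, 180, 160, 140, 120, 100, 80, 60, 40, 20, 0, -20, -40, -60, -80, -100, -120]
x  100 [-1, -1, -1, -1, -1, -3, 0, 6, 18, 19, 15, 44, 44, 42, 2, 2, 3, 1]
x   80 [-1, -1, -1, -2, 1, 2, 8, 6, 19, 19, 20, 43, 43, 43, 3, 2, 2, 2]
x   60 [-1, -1, 1, 0, 4, 7, 6, 2, 13, 19, 5, 41, 42, 81, 82, 2, 2, 2]
x   40 [0, 4, 7, 7, 7, 1, 2, 63, 63, 63, 63, 63, 63, 87, 86, 60, 3, 2]
x   20 [6, 7, 5, 2, 52, 56, 55, 55, 55, 55, 54, 54, 53, 99, 93, 49, 2, 2]
x    0 [6, 2, 3, 2, 56, 56, 55, 55, 55, 55, 56, 55, 56, 143, 140, 49, 2, 1]
x  -20 [2, 3, 3, 2, 54, 55, 55, 53, 53, 56, 55, 56, 55, 151, 149, 49, 3, 2]
x  -40 [14, 2, 2, 2, 54, 55, 55, 56, 56, 55, 55, 55, 56, 55, 56, 12, 2, 2]
x  -60 [40, 41, 34, 2, 1, 2, 2, 13, 15, 54, 54, 55, 55, 54, 54, 11, 2, 3]
x  -80 [43, 46, 42, 2, 2, 2, 2, 11, 13, 12, 13, 13, 12, 12, 14, 10, 2, 2]
x -100 [43, 44, 43, 42, 61, 2, 2, 9, 15, 17, 16, 16, 16, 15, 14, 2, 2, 2]
x -120 [41, 44, 41, 77, 77, 76, 2, 2, 3, 10, 14, 15, 16, 16, 15, 2, 2, 2]
x -140 [3, 43, 44, 79, 79, 76, 3, 3, 2, 2, 2, 2, 2, 2, 3, 2, 2, 3]
x -160 [2, 2, 43, 79, 79, 74, 14, 3, 2, 3, 1, 3, 2, 2, 3, 2, 2, 3]
t 1.00 board xyz [-297.8 -301.2  231.3] yaw err deg 39.83 tilt [-0.  0. -1.] F board [0.7 0.8 0. ] w 0.0852
to (-0.085, 0.005, 0.22) units [ 8.14  4.55 -0.28] mm [325.5 182.1 -11.3]
t 1.00 board xyz [-297.8 -301.2  231.3] yaw err deg 39.83 tilt [-0.  0. -1.] F board [0.7 0.8 0. ] w 0.0852
to (-0.085, 0.005, 0.036) units [ 8.14  4.55 -4.88] mm [ 325.5  182.1 -195.3]
unit board x [ 0.89896302 -0.43802453] y [0.43802453 0.89896302]
```

Emit:
move_arm:
  motion:
    - [[0.7,0.38,0],[0,0,-0.664],0]
    - [[0.7,0.38,0],[0,0,-0.664],0]
    - [[0.7,0.38,0],[0,0,-0.664],0]
    - [[0.7,0.38,0],[0,0,-0.664],0]
    - [[0.7,0.38,0],[0,0,-0.664],0]
    - [[0.7,0.38,0],[0,0,-0.664],0]
    - [[0.7,0.38,0],[0,0,-0.664],0]
    - [[0.7,0.38,0],[0,0,-0.664],0]
    - [[0.7,0.38,0],[0,0,-0.664],0]
    - [[0.7,0.38,0],[0,0,-0.664],0]
    - [[0.7,0.38,0],[0,0,-0.664],0]
    - [[0.44,0.37,0],[0,0,-0.664],0]
    - [[0,0,0],[0,0,0],0]
    - [[0,0,0],[0,0,0],0]
  newtons: 40

```text
t: 2.4
tcp_pos: [0.4454, -0.3032, 0.2311]
tcp_rot: [3.062, -0.703, -0.001]
contact_force: [0.1, -0.2, 0.0]
grip_width: -0.0
finger_force: 0.0
```

```bash
python3 -c "
from h import *
to(-.085,.0,.036)"
```

```text
t 2.40 board xyz [-84.9   5.3 231.1] yaw err deg 0.10 tilt [-0.001 -0.    -1.   ] F board [ 0.2 -0.1  0. ] w -0.0
to (-0.085, 0.0, 0.036) units [-0.06 -0.12 -4.88] mm [  -2.4   -4.7 -195.1]
```

Emit:
move_arm:
  motion:
    - [[-0.03,-0.06,-0.97],[0,0,0],0]
    - [[-0.03,-0.06,-0.97],[0,0,0],0]
    - [[0,0,-0.98],[0,0,0],0]
    - [[0,0,-0.98],[0,0,0],0]
    - [[0,0,-0.98],[0,0,0],0]
    - [[0,0,0],[0,0,0],0]
    - [[0.075,-0.037,0],[0,0,0],0]
    - [[0.075,-0.037,0],[0,0,0],0]
    - [[0.045,-0.022,0],[0,0,0],0]
    - [[0.045,-0.022,0],[0,0,0],0]
    - [[0.045,-0.022,0],[0,0,0],0]
    - [[0.045,-0.022,0],[0,0,0],0]
    - [[0.045,-0.022,0],[0,0,0],0]
    - [[0.045,-0.022,0],[0,0,0],0]
    - [[0.045,-0.022,0],[0,0,0],0]
    - [[0.045,-0.022,0],[0,0,0],0]
    - [[0,0,0],[0,0,0],0]

```text
t: 4.1
tcp_pos: [0.4635, -0.3184, 0.036]
tcp_rot: [3.061, -0.706, 0.0]
contact_force: [0.2, -0.2, -1.1]
grip_width: 0.0005
finger_force: 0.0
```

```bash
python3 -c "
from h import *
tcp()
p,d=snapshot('top');cv2.imwrite('pics/top1.png',cv2.resize(p[85:205,265:405],None,fx=5,fy=5,interpolation=cv2.INTER_CUBIC))"
```

```text
t 4.10 board xyz [-61.9  -0.4  36. ] yaw err deg -0.01 tilt [ 0. -0. -1.] F board [ 0.3 -0.1 -1.1] w 0.0005
```

View pics/top1.png

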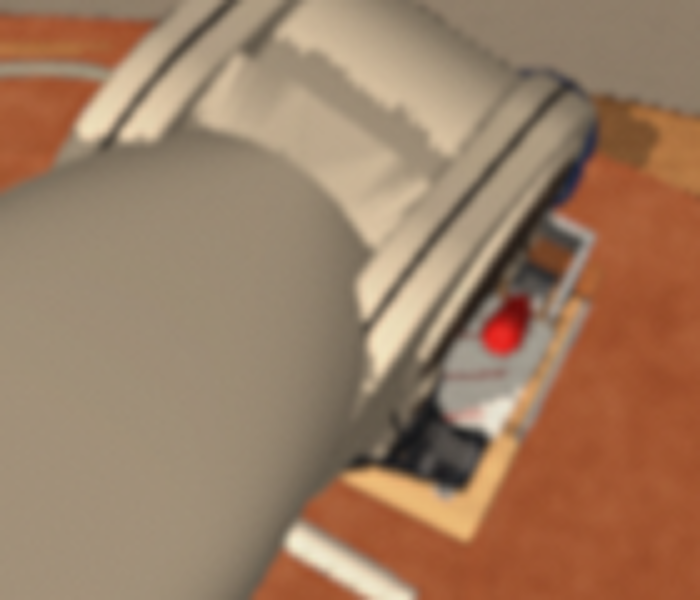

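The arm hides most of the panel, but its right end has moved back. I'll keep pushing and watch the force.

Emit:
move_arm:
  motion:
    - [[0.045,-0.022,0],[0,0,0],0]
    - [[0.045,-0.022,0],[0,0,0],0]
    - [[0.045,-0.022,0],[0,0,0],0]
    - [[0.0225,-0.011,0],[0,0,0],0]
    - [[0.0225,-0.011,0],[0,0,0],0]
    - [[0.0225,-0.011,0],[0,0,0],0]

```text
t: 4.75
tcp_pos: [0.4714, -0.3222, 0.0361]
tcp_rot: [-3.061, 0.706, 0.0]
contact_force: [-0.9, 0.5, -0.3]
grip_width: 0.0004
finger_force: 0.3
```

```bash
python3 -c "
from h import *
tcp()"
```

```text
t 4.75 board xyz [-53.2  -0.4  36.1] yaw err deg -0.01 tilt [-0.  0. -1.] F board [-1.   0.  -0.3] w 0.0004
```

Emit:
move_arm:
  motion:
    - [[0.0225,-0.011,0],[0,0,0],0]
    - [[0.0225,-0.011,0],[0,0,0],0]
    - [[0,0,0],[0,0,0],0]

```text
t: 5.05
tcp_pos: [0.4734, -0.3232, 0.0361]
tcp_rot: [-3.061, 0.706, -0.0]
contact_force: [-0.2, 0.4, -0.5]
grip_width: 0.0002
finger_force: 0.1
```

Emit:
move_arm:
  motion:
    - [[0.0225,-0.011,0],[0,0,0],0]
    - [[0,0,0],[0,0,0],0]

```text
t: 5.25
tcp_pos: [0.4743, -0.3236, 0.0361]
tcp_rot: [3.061, -0.706, 0.0]
contact_force: [-0.3, -0.2, -0.1]
grip_width: 0.0003
finger_force: 0.1
```

Emit:
move_arm:
  motion:
    - [[0.0225,-0.011,0],[0,0,0],0]
    - [[0,0,0],[0,0,0],0]

```text
t: 5.45
tcp_pos: [0.4751, -0.324, 0.0361]
tcp_rot: [3.061, -0.706, 0.0]
contact_force: [0.0, 0.0, -0.9]
grip_width: 0.0
finger_force: 0.2
```

Emit:
move_arm:
  motion:
    - [[0.0225,-0.011,0],[0,0,0],0]
    - [[0,0,0],[0,0,0],0]

```text
t: 5.65
tcp_pos: [0.4755, -0.3241, 0.036]
tcp_rot: [-3.061, 0.706, 0.002]
contact_force: [-1.4, 1.1, 2.0]
grip_width: 0.0003
finger_force: 1.2
```

Emit:
move_arm:
  motion:
    - [[0.0225,-0.011,0],[0,0,0],0]
    - [[0,0,0],[0,0,0],0]

```text
t: 5.85
tcp_pos: [0.4763, -0.3242, 0.036]
tcp_rot: [-3.06, 0.706, 0.002]
contact_force: [-3.1, 3.3, 2.3]
grip_width: 0.0
finger_force: 2.1
```

Emit:
move_arm:
  motion:
    - [[-0.3,0.15,0],[0,0,0],0]
    - [[-0.3,0.15,0],[0,0,0],0]
    - [[0,0,0.8],[0,0,0],0]
    - [[0,0,0.8],[0,0,0],0]
    - [[0.4,0.9,0],[0,0,0],0]
    - [[0.4,0.9,0],[0,0,0],0]
    - [[0.4,0.9,0],[0,0,0],0]
    - [[0.4,0.9,0],[0,0,0],0]
    - [[0,0,0],[0,0,0],0]

```text
t: 6.75
tcp_pos: [0.5037, -0.2008, 0.1003]
tcp_rot: [-3.052, 0.61, -0.011]
contact_force: [-0.5, -2.0, -0.5]
grip_width: -0.0001
finger_force: 0.0
```

```bash
python3 -c "
from h import *
to(.0,.165,.036)
p,d=snapshot('top');np.savez('top2.npz',p=p,d=d);cv2.imwrite('pics/top2.png',cv2.resize(p[85:205,265:405],None,fx=5,fy=5,interpolation=cv2.INTER_CUBIC))"
```

```text
t 6.75 board xyz [-77.3 122.9 100.3] yaw err deg 3.35 tilt [ 0.013  0.027 -1.   ] F board [ 0.5 -2.  -0.5] w -0.0001
to (0.0, 0.165, 0.036) units [ 2.2   0.1  -1.61] mm [ 87.9   4.  -64.3]
```

View pics/top2.png

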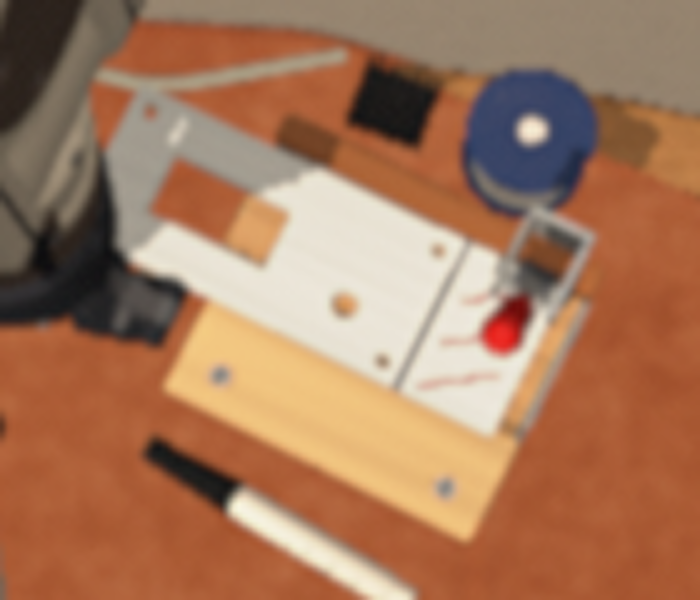

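The panel now lies flush along the fence. The saw line runs (468,243)-(398,388), so it still has to go right. The TCP fell short of its last command, so I'll check that.

Emit:
move_arm:
  motion:
    - [[0,0,0.2],[0,0,0],0]
    - [[0,0,0.2],[0,0,0],0]

```text
t: 7.0
tcp_pos: [0.5019, -0.2031, 0.1165]
tcp_rot: [-3.051, 0.618, -0.008]
contact_force: [0.9, 0.4, -0.3]
grip_width: 0.0
finger_force: 0.0
```

```bash
python3 -c "
from h import *
to(.0,.165,.09);s=sense();print(s['qpos'].round(3),s['qvel'].round(2),s['effort'].round(2))
p=fit([(.035,-.055),(-.035,-.055),(-.035,-.1)],[crop(468,243,.054),crop(398,388,.054),crop(494,437,.054)])
print(p, rot(TH).T@(p[1]-O),p[0]-TH)"
```

```text
t 7.00 board xyz [-77.9 120.  116.5] yaw err deg 3.08 tilt [ 0.011  0.027 -1.   ] F board [ 0.6  0.7 -0.3] w 0.0
to (0.0, 0.165, 0.09) units [ 2.24  0.16 -0.66] mm [ 89.8   6.3 -26.5]
[-0.401  0.398 -0.084  1.09   0.029  3.141] [-0.   -0.08  0.13  0.19  0.    0.  ] [  0.27 -41.92  22.58  -0.23   0.1   -0.  ]
(np.float64(-0.43609781360794003), array([ 0.53204471, -0.31018557]), array([[ 0.45121237, -0.42584314],
       [-0.75758687,  0.48797267],
       [ 0.3063745 , -0.06212954]])) [-0.00392625  0.03692547] 0.017302186392059993
```

Emit:
move_arm:
  motion:
    - [[0.0,0.0,0],[0,0,0.97],0]
    - [[0.0,0.0,0],[0,0,0.97],0]
    - [[0.14,0.01,0],[0,0,0.97],0]
    - [[0.14,0.01,0],[0,0,0.97],0]
    - [[0.14,0.01,0],[0,0,0.97],0]
    - [[0.14,0.01,0],[0,0,0.97],0]
    - [[0.14,0.01,0],[0,0,0.97],0]
    - [[0.14,0.01,0],[0,0,0.97],0]
    - [[0.14,0.01,0],[0,0,0.97],0]
    - [[0.14,0.01,0],[0,0,0.97],0]
    - [[0.14,0.01,0],[0,0,0.97],0]
    - [[0.14,0.01,0],[0,0,0.97],0]
    - [[0.14,0.01,0],[0,0,0.97],0]
    - [[0.14,0.01,0],[0,0,0.97],0]
    - [[0.14,0.01,0],[0,0,0.97],0]
    - [[0.14,0.01,0],[0,0,0.97],0]
    - [[0.14,0.01,0],[0,0,0.97],0]
    - [[0.14,0.01,0],[0,0,0.97],0]
    - [[0,0,0],[0,0,0],0]

```text
t: 8.9
tcp_pos: [0.5925, -0.1968, 0.1168]
tcp_rot: [-2.638, -1.662, 0.023]
contact_force: [-0.7, 0.4, -0.4]
grip_width: -0.0
finger_force: 0.0
```

```bash
python3 -c "
from h import *
to(.0,.168,.036);s=sense();print(s['qpos'].round(3))"
```

```text
t 8.90 board xyz [  0.8 165.3 116.8] yaw err deg 90.40 tilt [-0.025  0.012 -1.   ] F board [-0.8  0.  -0.4] w -0.0
to (0.0, 0.168, 0.036) units [ 0.01  0.07 -2.02] mm [  0.5   2.7 -80.8]
[-0.322  0.573  0.204  1.23   0.003  1.695]
```

Emit:
move_arm:
  motion:
    - [[0,0.06,-0.7],[-0.14,-0.29,-0.08],0]
    - [[0,0,-0.7],[0,0,0],0]
    - [[0,0,-0.62],[0,0,0],0]
    - [[0,0,0],[0,0,0],0]
    - [[-0.044,-0.09,0],[0,0,0],0]
    - [[-0.044,-0.09,0],[0,0,0],0]
    - [[-0.044,-0.09,0],[0,0,0],0]
    - [[-0.022,-0.045,0],[0,0,0],0]
    - [[-0.022,-0.045,0],[0,0,0],0]
    - [[-0.022,-0.045,0],[0,0,0],0]
    - [[-0.022,-0.045,0],[0,0,0],0]
    - [[-0.022,-0.045,0],[0,0,0],0]
    - [[-0.022,-0.045,0],[0,0,0],0]
    - [[-0.022,-0.045,0],[0,0,0],0]
    - [[-0.022,-0.045,0],[0,0,0],0]

```text
t: 10.4
tcp_pos: [0.5795, -0.2186, 0.0353]
tcp_rot: [-2.662, -1.667, 0.001]
contact_force: [1.0, 1.1, 1.1]
grip_width: 0.0
finger_force: 0.6
```

```bash
python3 -c "
from h import *
tcp()"
```

```text
t 10.40 board xyz [ -1.4 140.   35.3] yaw err deg 90.08 tilt [-0.001  0.    -1.   ] F board [0.4 1.4 1.1] w 0.0
```

Emit:
move_arm:
  motion:
    - [[-0.022,-0.045,0],[0,0,0],0]
    - [[-0.022,-0.045,0],[0,0,0],0]
    - [[-0.022,-0.045,0],[0,0,0],0]
    - [[-0.022,-0.045,0],[0,0,0],0]
    - [[-0.022,-0.045,0],[0,0,0],0]
    - [[-0.022,-0.045,0],[0,0,0],0]
    - [[-0.022,-0.045,0],[0,0,0],0]
    - [[-0.022,-0.045,0],[0,0,0],0]
    - [[-0.022,-0.045,0],[0,0,0],0]
    - [[-0.022,-0.045,0],[0,0,0],0]
    - [[-0.022,-0.045,0],[0,0,0],0]
    - [[-0.022,-0.045,0],[0,0,0],0]
    - [[-0.022,-0.045,0],[0,0,0],0]
    - [[-0.022,-0.045,0],[0,0,0],0]
    - [[-0.022,-0.045,0],[0,0,0],0]
    - [[-0.022,-0.045,0],[0,0,0],0]
    - [[-0.022,-0.045,0],[0,0,0],0]
    - [[-0.022,-0.045,0],[0,0,0],0]
    - [[0,0,0],[0,0,0],0]

```text
t: 12.3
tcp_pos: [0.5634, -0.2514, 0.0353]
tcp_rot: [-2.663, -1.666, 0.002]
contact_force: [0.2, -0.1, 0.0]
grip_width: 0.0002
finger_force: 0.0
```

```bash
python3 -c "
from h import *
tcp()
a,d=snapshot('side');p,d=snapshot('top');np.savez('top3.npz',p=p,d=d)
r=lambda i,f:cv2.resize(i,None,fx=f,fy=f,interpolation=cv2.INTER_CUBIC)
A=r(p[100:190,320:400],5);B=r(a[210:285,330:420],5);H=max(A.shape[0],B.shape[0])
pad=lambda i:cv2.copyMakeBorder(i,0,H-i.shape[0],0,0,0)
cv2.imwrite('pics/v3.png',np.hstack([pad(A)[:,:345],pad(B)]));print(A.shape,B.shape)"
```

```text
t 12.30 board xyz [ -1.5 103.5  35.3] yaw err deg 90.04 tilt [-0.001 -0.    -1.   ] F board [0.2 0.  0. ] w 0.0002
(450, 400, 3) (375, 450, 3)
```

View pics/v3.png

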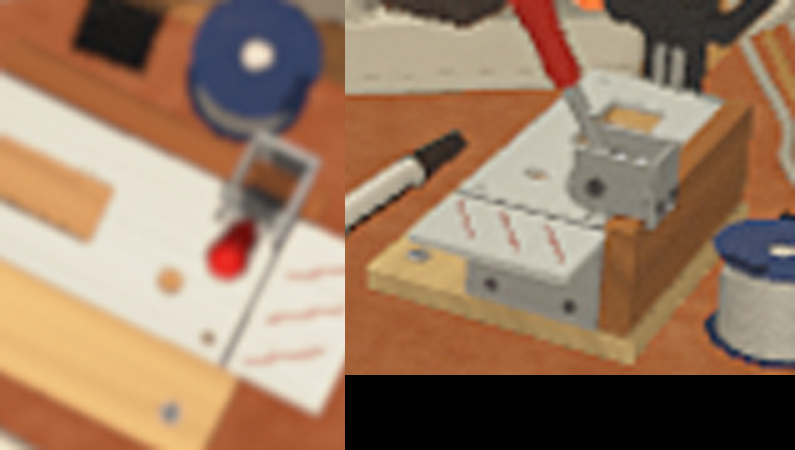

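The top half shows the saw line at crop (288,240)-(226,362), with the base's right edge at (237,375)-(205,445). The panel looks flush.

```bash
python3 -c "
from h import *
c=lambda x,y,z:crop(x,y,z,5,320,100)
L=lambda w:(rot(TH).T@(w-O)*1000).round(1)
for n,q in dict(sawback=(288,240,.054),sawfront=(226,362,.054),corner=(318,412,.054),base1=(237,375,.012),base2=(205,445,.012)).items(): print(n,L(c(*q)))
print('initial base corners',L(crop(468,542,.012)),L(crop(166,388,.012)),L(crop(602,268,.062)),L(crop(292,117,.062)))
# steel edge top at first image? ledge right front corner, z 50
print('ledge corner guess',L(crop(515,437,.05)),L(crop(588,305,.05)))
print('top2 left end steel', L(crop(165,388,.012)))
"
```

```text
sawback [ 21.9 -66.5]
sawfront [-36.2 -66.3]
corner [ -37.7 -109.8]
base1 [-31.5 -73.1]
base2 [-65.3 -74.3]
initial base corners [-76.2 -74. ] [-75.3  73.7] [ 45.1 -72.2] [44.3 72.2]
ledge corner guess [-32.8 -71.6] [ 31.4 -74. ]
top2 left end steel [-75.5  74.1]
```

Emit:
move_arm:
  motion:
    - [[-0.011,-0.0225,0],[0,0,0],0]
    - [[-0.011,-0.0225,0],[0,0,0],0]
    - [[-0.011,-0.0225,0],[0,0,0],0]
    - [[-0.011,-0.0225,0],[0,0,0],0]
    - [[-0.011,-0.0225,0],[0,0,0],0]
    - [[-0.011,-0.0225,0],[0,0,0],0]
    - [[0,0,0],[0,0,0],0]

```text
t: 13.1
tcp_pos: [0.5609, -0.2566, 0.0353]
tcp_rot: [-2.663, -1.666, 0.002]
contact_force: [-0.3, -0.6, -0.4]
grip_width: -0.0001
finger_force: 0.1
```

```bash
python3 -c "
from h import *
tcp()
a,d=snapshot('side');p,d=snapshot('top');np.savez('top4.npz',p=p,d=d,a=a)
r=lambda i,f:cv2.resize(i,None,fx=f,fy=f,interpolation=cv2.INTER_CUBIC)
A=r(p[130:190,340:395],7);B=r(a[235:285,345:400],7);H=max(A.shape[0],B.shape[0])
pad=lambda i:cv2.copyMakeBorder(i,0,H-i.shape[0],0,0,0)
cv2.imwrite('pics/v4.png',np.hstack([pad(A),pad(B)]));print(A.shape,B.shape)"
```

```text
t 13.10 board xyz [-1.5 97.7 35.3] yaw err deg 90.05 tilt [-0.001 -0.    -1.   ] F board [-0.  -0.7 -0.4] w -0.0001
(420, 385, 3) (350, 385, 3)
```

View pics/v4.png

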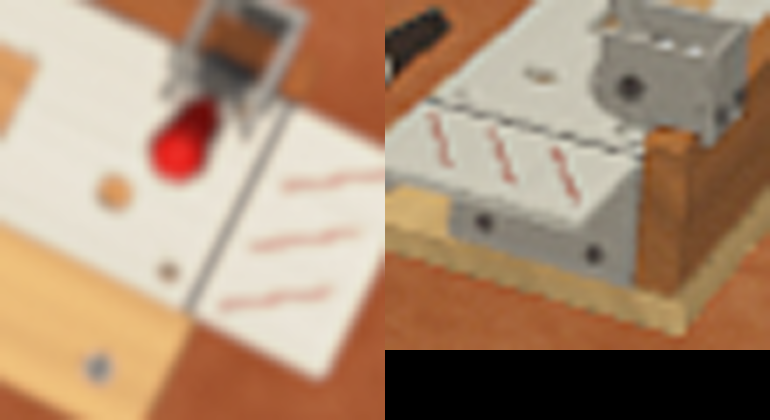

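Saw line is now at crop (290,105)-(190,310) and the base's right edge at (192,322)-(150,415). In the side view the line meets the fence's right end at about (645,153).

```bash
python3 -c "
from h import *
c=lambda x,y,z:crop(x,y,z,7,340,130)
def cs(x,y,z): return px2w('side',(x-385+.5)/7-.5+345,(y+.5)/7-.5+235,z)
L=lambda w:(rot(TH).T@(w-O)*1000).round(1)
for n,q in dict(sawback=(290,105,.054),sawfront=(190,310,.054),corner=(322,381,.054),base1=(192,322,.012),base2=(150,415,.012)).items(): print(n,L(c(*q)))
print('side')
for n,q in dict(sawf=(435,100,.054),sawb=(640,155,.054),corner=(580,225,.054),basecorner=(685,322,.012),fencetopback=(697,137,.062),fencefront=(648,140,.062),fence2=(690,150,.062)).items(): print(n,L(cs(*q)))
"
```

```text
sawback [ 31.2 -70.7]
sawfront [-37.9 -71.6]
corner [ -39.3 -116. ]
base1 [-33.4 -74. ]
base2 [-65.4 -75.4]
side
sawf [-34.3 -71.5]
sawb [ 32.2 -71.6]
corner [  34.  -119.1]
basecorner [ 54.7 -84.7]
fencetopback [ 47.5 -67. ]
fencefront [ 36.1 -76.3]
fence2 [ 48.7 -75.6]
```

Emit:
move_arm:
  motion:
    - [[-0.011,-0.0225,0],[0,0,0],0]
    - [[-0.011,-0.0225,0],[0,0,0],0]
    - [[-0.011,-0.0225,0],[0,0,0],0]
    - [[0,0,0],[0,0,0],0]
    - [[0,0,0],[0,0,0],0]
    - [[0.2,0.4,0],[0,0,0],0]
    - [[0.2,0.4,0],[0,0,0],0]
    - [[0,0,0.9],[0,0,0],0]
    - [[0,0,0.9],[0,0,0],0]
    - [[0,0,0.9],[0,0,0],0]
    - [[0,0,0.9],[0,0,0],0]
    - [[0,0,0.9],[0,0,0],0]
    - [[0,0,0],[0,0,0],0]

```text
t: 14.5
tcp_pos: [0.5794, -0.2265, 0.2221]
tcp_rot: [2.654, 1.665, 0.01]
contact_force: [-0.6, -0.5, 0.7]
grip_width: -0.0002
finger_force: 0.0
```

```bash
python3 -c "
from h import *
to(.03,-.05,.215)
a,d=snapshot('side');p,d=snapshot('top');np.savez('top5.npz',p=p,d=d,a=a)
A=cv2.resize(p[130:190,340:395],None,fx=7,fy=7,interpolation=cv2.INTER_CUBIC);B=cv2.resize(p[95:190,270:400],None,fx=3,fy=3,interpolation=cv2.INTER_CUBIC)
pad=lambda i:cv2.copyMakeBorder(i,0,420-i.shape[0],0,0,0)
cv2.imwrite('pics/v5.png',np.hstack([A,pad(B)]))"
```

```text
t 14.50 board xyz [  2.  132.9 222.1] yaw err deg 90.17 tilt [ 0.01  -0.004 -1.   ] F board [-0.3 -0.7  0.7] w -0.0002
to (0.03, -0.05, 0.215) units [-1.37 -4.42 -0.18] mm [ -54.9 -176.7   -7.1]
```

View pics/v5.png

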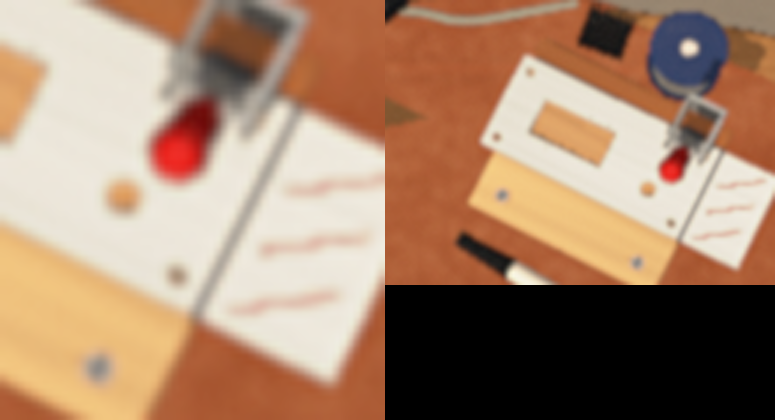

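Saw line is at crop (298,107)-(198,316), so it's in line with the ledge end to within about 1 mm, and the panel is flush. Next is the lever.

Emit:
move_arm:
  motion:
    - [[-0.21,-0.745,0],[0,0,0],0]
    - [[-0.21,-0.745,0],[0,0,0],0]
    - [[-0.21,-0.745,0],[0,0,0],0]
    - [[-0.21,-0.745,0],[0,0,0],0]
    - [[-0.21,-0.745,0],[0,0,0],0]
    - [[-0.21,-0.745,0],[0,0,0],0]
    - [[0,0,0],[0,0,0],0]
    - [[0,0,0],[0,0,0],0]

```text
t: 15.4
tcp_pos: [0.5247, -0.4053, 0.213]
tcp_rot: [-2.66, -1.663, 0.003]
contact_force: [-0.3, 0.7, -0.3]
grip_width: 0.0
finger_force: 0.0
```

```bash
python3 -c "
from h import *
to(.035,-.05,.118)"
```

```text
t 15.40 board xyz [ 31.1 -51.8 213. ] yaw err deg 90.02 tilt [-0.004  0.003 -1.   ] F board [-0.5  0.5 -0.3] w 0.0
to (0.035, -0.05, 0.118) units [ 0.11 -0.   -2.37] mm [  4.3  -0.1 -95. ]
```

Emit:
move_arm:
  motion:
    - [[0.1,0,-0.8],[0,0,0],0]
    - [[0,0,-0.8],[0,0,0],0]
    - [[0,0,-0.77],[0,0,0],0]
    - [[0,0,0],[0,0,0],0]
    - [[-0.112,0.055,0],[0,0,0],0]
    - [[-0.112,0.055,0],[0,0,0],0]
    - [[-0.112,0.055,0],[0,0,0],0]
    - [[-0.112,0.055,0],[0,0,0],0]
    - [[-0.112,0.055,0],[0,0,0],0]
    - [[-0.112,0.055,0],[0,0,0],0]
    - [[-0.112,0.055,0],[0,0,0],0]
    - [[-0.112,0.055,0],[0,0,0],0]
    - [[-0.112,0.055,0],[0,0,0],0]
    - [[-0.112,0.055,0],[0,0,0],0]

```text
t: 16.8
tcp_pos: [0.4842, -0.3837, 0.1205]
tcp_rot: [-2.662, -1.667, 0.001]
contact_force: [1.7, -0.9, 0.5]
grip_width: 0.0001
finger_force: 0.6
```

```bash
python3 -c "
from h import *
tcp()"
```

```text
t 16.80 board xyz [-14.7 -50.2 120.5] yaw err deg 90.07 tilt [-0.001  0.    -1.   ] F board [ 1.9 -0.   0.5] w 0.0001
```

Emit:
move_arm:
  motion:
    - [[-0.112,0.055,-0.03],[0,0,0],0]
    - [[-0.112,0.055,-0.03],[0,0,0],0]
    - [[-0.112,0.055,-0.03],[0,0,0],0]
    - [[-0.112,0.055,-0.03],[0,0,0],0]
    - [[-0.04,0.02,-0.075],[0,0,0],0]
    - [[-0.04,0.02,-0.075],[0,0,0],0]
    - [[-0.04,0.02,-0.075],[0,0,0],0]
    - [[-0.04,0.02,-0.075],[0,0,0],0]
    - [[0,0,-0.075],[0,0,0],0]
    - [[0,0,-0.075],[0,0,0],0]

```text
t: 17.8
tcp_pos: [0.4594, -0.3716, 0.0976]
tcp_rot: [-2.661, -1.666, 0.003]
contact_force: [-1.1, 1.3, 6.3]
grip_width: -0.0001
finger_force: 2.7
```

```bash
python3 -c "
from h import *
tcp()"
```

```text
t 17.80 board xyz [-42.4 -50.1  97.6] yaw err deg 90.06 tilt [-0.003  0.001 -1.   ] F board [-1.5  0.7  6.3] w -0.0001
```

Emit:
move_arm:
  motion:
    - [[0,0,-0.05],[0,0,0],0]
    - [[0,0,-0.05],[0,0,0],0]
    - [[0,0,-0.05],[0,0,0],0]
    - [[0,0,0],[0,0,0],0]

```text
t: 18.2
tcp_pos: [0.4589, -0.3712, 0.0909]
tcp_rot: [-2.66, -1.665, 0.004]
contact_force: [-0.9, 0.5, 2.4]
grip_width: 0.0001
finger_force: 1.3
```

Emit:
move_arm:
  motion:
    - [[0,0,-0.04],[0,0,0],0]
    - [[0,0,-0.04],[0,0,0],0]
    - [[0,0,0],[0,0,0],0]

```text
t: 18.5
tcp_pos: [0.4597, -0.3716, 0.0881]
tcp_rot: [-2.661, -1.666, 0.002]
contact_force: [-0.6, 0.2, 3.4]
grip_width: 0.0003
finger_force: 1.3
```

Emit:
move_arm:
  motion:
    - [[0,0,-0.04],[0,0,0],0]
    - [[0,0,-0.04],[0,0,0],0]
    - [[0,0,0],[0,0,0],0]

```text
t: 18.8
tcp_pos: [0.4599, -0.3717, 0.0848]
tcp_rot: [-2.662, -1.666, 0.002]
contact_force: [-0.6, 0.6, 3.0]
grip_width: 0.0
finger_force: 1.1
```

Emit:
move_arm:
  motion:
    - [[0,0,-0.04],[0,0,0],0]
    - [[0,0,-0.04],[0,0,0],0]
    - [[0,0,0],[0,0,0],0]

```text
t: 19.1
tcp_pos: [0.4602, -0.3718, 0.083]
tcp_rot: [-2.663, -1.667, 0.001]
contact_force: [-3.0, 1.7, 9.4]
grip_width: 0.0003
finger_force: 4.0
```

```bash
python3 -c "
from h import *
tcp()"
```

```text
t 19.10 board xyz [-41.5 -50.   83. ] yaw err deg 90.07 tilt [-0.001 -0.    -1.   ] F board [-3.4  0.2  9.4] w 0.0003
```

Stop reached (the force is climbing). I'll retreat straight up, clear the view, and check.

Emit:
move_arm:
  motion:
    - [[0,0,0.3],[0,0,0],0]
    - [[0,0,0.8],[0,0,0],0]
    - [[0,0,0.9],[0,0,0],0]
    - [[0,0,0.9],[0,0,0],0]
    - [[-0.7,0.3,0.5],[0,0,0],0]
    - [[-0.8,0.4,0],[0,0,0],0]
    - [[-0.8,0.4,0],[0,0,0],0]
    - [[-0.8,0.4,0],[0,0,0],0]
    - [[0,0,0],[0,0,0],0]
    - [[0,0,0],[0,0,0],0]

```text
t: 20.1
tcp_pos: [0.3362, -0.312, 0.2186]
tcp_rot: [2.663, 1.666, -0.0]
contact_force: [0.7, -0.8, -0.2]
grip_width: -0.0002
finger_force: 0.0
```

```bash
python3 -c "
from h import *
tcp()
a,da=snapshot('side');p,d=snapshot('top')
w=cloud('side',da)[da>0];l=(w[:,:2]-O)@rot(TH)
for x in(-.05,-.04,-.03): 
  k=(abs(l[:,0]-x)<.006)&(abs(l[:,1]+.05)<.012)&(w[:,2]>.062)&(w[:,2]<.2);print(x,k.sum(),np.percentile(w[k,2],[5,50,95]) if k.any() else '')
A=cv2.resize(p[130:190,340:395],None,fx=7,fy=7,interpolation=cv2.INTER_CUBIC);B=cv2.resize(a[215:285,340:420],None,fx=5,fy=5,interpolation=cv2.INTER_CUBIC)
pad=lambda i:cv2.copyMakeBorder(i,0,420-i.shape[0],0,0,0)
cv2.imwrite('pics/v6.png',np.hstack([A,pad(B)]))"
```

```text
t 20.10 board xyz [-179.2  -50.5  218.6] yaw err deg 90.04 tilt [ 0.    -0.001 -1.   ] F board [ 1.  -0.4 -0.2] w -0.0002
-0.05 45 [0.06928081 0.07804536 0.08236304]
-0.04 37 [0.06981137 0.07738316 0.08030186]
-0.03 35 [0.06941783 0.07596972 0.07981056]
```

View pics/v6.png

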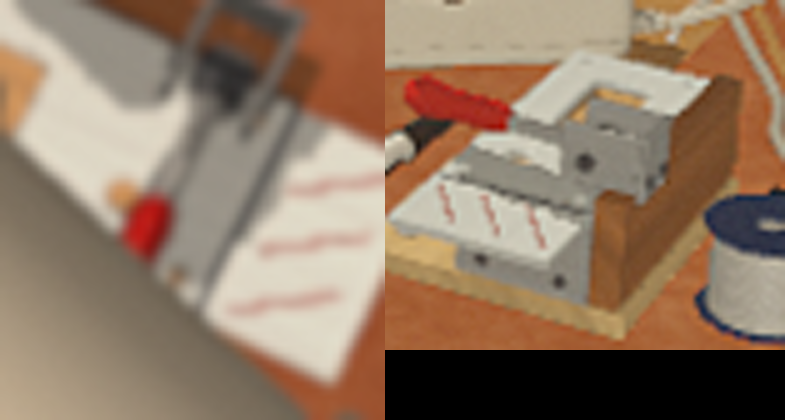

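The lever lies level: its grip axis is about 74 mm high, which is roughly 1.5 rad. The saw line is unmoved at about (295,110)-(200,312), and the panel is flush.

```bash
python3 -c "
from cell import *
print(hand_in())"
```

```text
the job is handed in; nothing more can be done
None
```

The job is handed in, with no verdict shown: by the camera check, the panel is flush with the fence, its saw line is about 1 mm from the ledge's right end, and the clamp lever is down at about 1.5 rad.

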